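Sort two canisters by feel and press them home

ROBOT

A 6-joint arm with a two-finger parallel gripper is mounted at the origin on a cart in front of the work surface, level with it; the furniture and walls round the work are solid. World frame = base frame: x ahead of the robot, y to its left, z up, the work surface at z = 0. Lengths are in m, angles in rad, forces in N, time in s.
With the tool pointing down it reaches from about 0.35 to 0.85 m from the base axis. Payload 8.1 kg.
Tool frame: the origin (TCP) lies on the centre line of the jaws, within the pads' length; the fingertips stand robot.tip_reach ahead of it and the grasp point (between the pads) lies 5 mm behind it (robot.tip_reach is the distance from the TCP to the fingertips, in m); z points along the fingers, y is the direction in which the jaws open and shut (so a half turn about z gives the same grasp; the last joint's range is limited). The gripper opens to 93 mm and grips with 3 to 60 N. Pads are 15 mm wide; open, the fingers measure 128 mm over their backs; the gripper's body (75 mm by 188 mm) begins 65 mm behind the grasp point.
Start: joints at [1.224, 0.13, 1.488, -0, 1.523, -0.085], TCP at [0.155, 0.58, 0.233] pointing down, gripper open.
Joint ranges: [-2.96, 2.96], [-0.89, 2.26], [0.02, 2.5], [-1.34, 4.48], [0, 2.73], [-2.66, 2.66]. Speed limits (rad/s): [2.39, 2.39, 2.79, 3.14, 3.14, 3.14].

INTERFACE

Orientations are given as a rotation vector (axis times angle).
In Python, from plant import sensors, read_camera, robot gives the robot as it stands.
- The arm moves only by the tool play_rows, never from a script. Its argument "series" is a list that holds one entry, the list of rows, each a list of 5 numbers: the closure, from -1 (fully open) to 1 (shut), then the shift along the world's x, y, z in m, then the turn about the world's z in rad. A call has 1 to 8 rows; each row is the pose to reach, as a shift and turn from the pose commanded when the call began; what a row does not reach only later rows make up. A row lasts 1/10 s, in which the tool goes at most 50 mm and 8.59 degrees, less where a joint would pass 70% of its speed; a pose out of reach is approached as far as the arm can. A call with a gripper value outside its range is refused whole. The fingers move at their own pace and stop on an object; "force" is the grip in N (left out, the last holds). Time passes only in rows, so rows that repeat a pose let the fingers close. It gives the time, the measured TCP pose, the force and the opening at its end, in the units of the state.
- sensors.read_state(): the state, without advancing time (a new reading comes with each control period).
- read_camera(name): name is "side" or "top" or "wrist"; returns a dict with "color" (480x640x3 uint8, red, green, blue), "range_z" (480x640 float32, m along the optical axis (not along the pixel's ray), 0 where there is no reading), "intrinsics" (3x3 intrinsics, pixels), "rvec" (rotation vector, rad) and "tvec" (3), from world to camera coordinates, as OpenCV has them. Camera axes: x right, y down, z forward; pixel columns grow to the right and rows downward; lengths in m; the calibration is good to about 2 mm. A picture is of the moment at which its call begins.
- robot.close_job(): hands the job in, once; it reports no verdict.
The state is a dict: "t": time; "q": joint angles; "dq": joint speeds; "joint_torque": joint torques, N m; "tool_pos": TCP position; "orientation": TCP orientation; "force": force on the tool from outside, world axes, zero at the start; "wrist_torque": the same for the moment, N m; "opening": finger opening in m.
Only numpy, scipy, OpenCV 4.12 (cv2) and the standard library are available. Lean on these libraries where they do the work, as an engineer would, in place of code of your own. Each camera call takes 0.05 s, during which the arm holds its last target.

TASK

Of the two identical grey canisters one holds a brass balance weight and the other is empty. Lift one just clear of the table, no more than a few centimetres, and hold it still for a second to feel how heavy it is; then push the one with the weight into the red nest and the empty one into the blue nest, each upright and fully home on the hard stop that you will feel at the bottom, one after the other, finishing each with a firm press of about 15 N, never 30 N or more, before you fetch the next. Do not tip the canisters over, and leave the other things on the table where they are.

Things in the scene. Friction and masses are not known exactly. Their poses are not given: they have to be found in the camera images.
- canister_1: one of two identical closed canisters: upright grey cylinder with a ribbed black screw cap (upper 29 mm), 46 mm across, 95 mm high, foot bevelled 4.5 mm. Grasp it across the cap. Origin at the centre of its underside, z up. Its load does not show: empty it weighs about 0.12 kg, with the brass weight inside 0.4 to 0.55 kg; the contents have 2 mm of play
- canister_2: one of two identical closed canisters: upright grey cylinder with a ribbed black screw cap (upper 29 mm), 46 mm across, 95 mm high, foot bevelled 4.5 mm. Grasp it across the cap. Origin at the centre of its underside, z up. Its load does not show: empty it weighs about 0.12 kg, with the brass weight inside 0.4 to 0.55 kg; the contents have 2 mm of play
- nest_red: the red nest, for the canister with the weight: block 76x76x40 mm fixed to the table, round well 49 mm across and 34 mm deep, open at the top. Its floor is an aluminium plate held by a brake: it starts raised 11 to 16 mm, carries either canister, sinks when pushed with some 8 N and stays where left, until the canister meets a hard stop screw hidden under it. Origin at the centre of the block's underside
- nest_red_plate (a joint): how far the red nest's plate is pushed down, in m: 0 raised, 0.016 its lowest place. The stop screw, set differently each time, is met somewhere between 0.010 and 0.016
- nest_red_floor (a point): the lowest place of the top of the red nest's plate, on the well's axis, 6 mm above the table; z up. The stop screw's top, which a canister that is home stands on, is 0.5 to 5.5 mm above this point: to be found by feel
- nest_red_mouth (a point): centre of the mouth of the red nest's well, 40 mm above the table
- nest_blue: the blue nest, for the empty canister: block 76x76x40 mm fixed to the table, round well 49 mm across and 34 mm deep, open at the top. Its floor is an aluminium plate held by a brake: it starts raised 11 to 16 mm, carries either canister, sinks when pushed with some 8 N and stays where left, until the canister meets a hard stop screw hidden under it. Origin at the centre of the block's underside
- nest_blue_plate (a joint): how far the blue nest's plate is pushed down, in m: 0 raised, 0.016 its lowest place. The stop screw, set differently each time, is met somewhere between 0.010 and 0.016
- nest_blue_floor (a point): the lowest place of the top of the blue nest's plate, on the well's axis, 6 mm above the table; z up. The stop screw's top, which a canister that is home stands on, is 0.5 to 5.5 mm above this point: to be found by feel
- nest_blue_mouth (a point): centre of the mouth of the blue nest's well, 40 mm above the table
- steel_cup: bystander, not to be touched: empty steel measuring cup, 65 mm across, 66 mm high. Origin at the centre of its underside
- dropper: bystander, not to be touched: small white dropper bottle with a black tip, 21 mm across, 66 mm high. Origin at the centre of its underside
- marker: bystander, not to be touched: white felt marker with a blue cap, 140 mm long, lying. Origin at the centre of its underside
- scraper: bystander, not to be touched: beige scraper, 56x115x9 mm, lying flat. Origin at the centre of its underside

How it is judged:
By the outcome, as a careful person would: the job done as asked, in the order asked, and still so for the second after the job is handed in, with the robot touching nothing.
It also fails if it takes over 72 s, if anything falls off the work surface, if the arm or the gripper's body presses on something with over 40 N, if the wrist force passes 120 N, or if a joint passes its speed limit or range.

## Working session

There is one attempt and no reset: what is moved stays moved. The work goes in short steps, Python scripts to look and compute and a tool call to move; the robot and the scene stay as the last step left them, time stands still between calls to the robot, and variables do not carry over. Pictures are saved under pics/ and viewed, and the job is handed in when it is done.

Besides the shell and the picture viewer there is one more tool, called in YAML: its name, and indented under it one key for each argument. play_rows: Moves the arm, as the interface text tells. Its arguments: {"type":"object","properties":{"series":{"type":"array","items":{"type":"array","items":{"type":"array","items":{"type":"number"}}}},"force":{"type":"number"}},"required":["series"]}

```bash
mkdir -p pics
cat > h.py <<'E'
import numpy as np, cv2
from plant import sensors, read_camera, robot
def shot(n,f):
    c=read_camera(n); np.savez('pics/'+f+'.npz',**c); cv2.imwrite('pics/'+f+'.png',c['color'][:,:,::-1]); return c
def load(f): return dict(np.load('pics/'+f+'.npz'))
def world(c,u,v,z=None):
    """pixel->world; z plane given or range used"""
    K=c['intrinsics'];R=cv2.Rodrigues(c['rvec'])[0];t=np.ravel(c['tvec'])
    ray=np.linalg.inv(K)@np.array([u,v,1.]); o=-R.T@t; d=R.T@ray
    s=c['range_z'][int(round(v)),int(round(u))] if z is None else (z-o[2])/d[2]
    return o+s*d
def cloud(c):
    K=c['intrinsics'];R=cv2.Rodrigues(c['rvec'])[0];t=np.ravel(c['tvec'])
    v,u=np.mgrid[0:480,0:640]; Z=c['range_z']
    P=np.stack([(u-K[0,2])/K[0,0]*Z,(v-K[1,2])/K[1,1]*Z,Z],-1)
    return (P-t)@R
E
python3 - <<'E'
from h import *
s=sensors.read_state(); print(s, robot.tip_reach)
for n in ['side','top','wrist']: shot(n,n+'0')
E
```

```text
{'t': 0.0, 'q': array([ 1.22360136e+00,  1.31192924e-01,  1.48928149e+00,  7.93174704e-06,
        1.52302981e+00, -8.54113680e-02]), 'dq': array([ 5.17951474e-05,  8.31825963e-04, -1.38185203e-03, -5.40406049e-04,
       -7.05703630e-04, -7.58341303e-05]), 'joint_torque': array([-3.07503324e-03, -5.59846795e+01, -4.91747296e+01,  7.65962410e-02,
        3.57606949e-02, -1.34054135e-04]), 'tool_pos': array([0.15507288, 0.57903319, 0.23156727]), 'orientation': array([-4.09981404e-01, -3.11430327e+00,  2.92966166e-03]), 'force': array([-0.57334378, -0.01856364, -0.91130503]), 'wrist_torque': array([ 0.03753068, -0.00799262,  0.00534901]), 'opening': 0.09291292172064983} 0.014
```

View pics/side0.png

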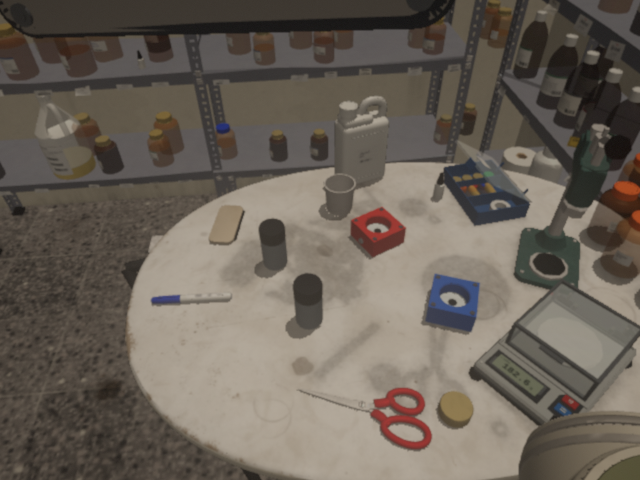

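View pics/top0.png

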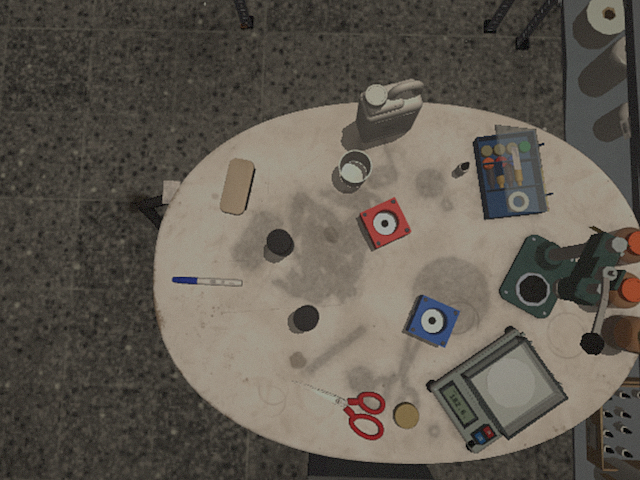

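View pics/wrist0.png

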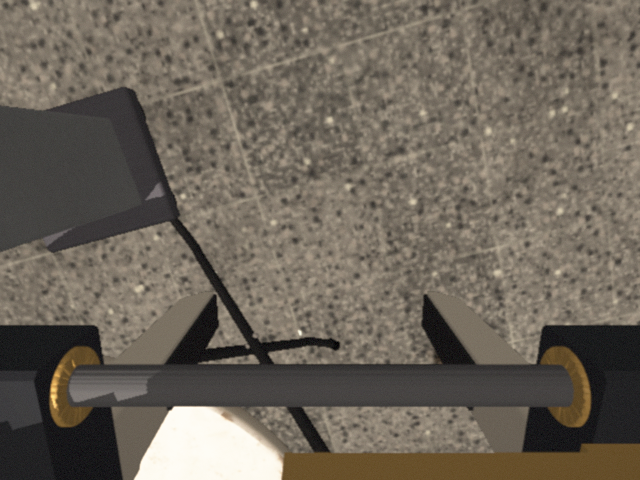

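The side and top views show both canisters (side ~(273,245) and (308,300)), the red nest (378,231) and the blue nest (453,303). The wrist view shows only floor. Next I'll measure these positions from the depth data.

Run:
```python
from h import *
for cam in ['top0','side0']:
    c=load(cam);P=cloud(c);col=c['color'].astype(int)
    o=-cv2.Rodrigues(c['rvec'])[0].T@np.ravel(c['tvec']);print(cam,'cam at',o.round(3),c['intrinsics'][0,0])
    px={'top0':dict(A=(280,242),B=(305,318),red=(384,223),blue=(432,320),cup=(354,170),drop=(462,169),mark=(207,281),scr=(237,187)),
        'side0':dict(A=(272,228),B=(307,284),red=(378,231),blue=(453,303),cup=(340,184),drop=(439,186),mark=(190,298),scr=(227,224))}[cam]
    for k,(u,v) in px.items(): 
        print(k,world(c,u,v).round(4), world(c,u,v,0).round(3))
    ok=c['range_z']>0
    for k in 'AB':
        w=world(c,*px[k])
        m=ok&(np.hypot(P[...,0]-w[0],P[...,1]-w[1])<.05)&(P[...,2]>.088)&(P[...,2]<.105)
        q=P[m][:,:2].astype(np.float32);print(k,m.sum(),P[m][:,2].mean(),cv2.minEnclosingCircle(q), (np.percentile(q,1,0)+np.percentile(q,99,0))/2)
    for k in ['red','blue']:
        r,g,b=col[...,0],col[...,1],col[...,2]
        cm=(r>2*b)&(r>2*g) if k=='red' else (b>1.5*r)&(b>1.2*g)
        w=world(c,*px[k],.02)
        m=ok&cm&(np.hypot(P[...,0]-w[0],P[...,1]-w[1])<.07)&(P[...,2]>.034)&(P[...,2]<.046)
        print(k,m.sum(),P[m][:,2].mean(),cv2.minAreaRect(P[m][:,:2].astype(np.float32)))
```

```text
top0 cam at [0.514 0.122 1.018] 503.3055799145309
A [0.6003 0.217  0.0983] [0.61  0.227 0.   ]
B [0.4636 0.1669 0.0951] [0.458 0.172 0.   ]
red [0.6508 0.0189 0.0217] [0.654 0.017 0.   ]
blue [ 0.4625 -0.0773  0.0204] [ 0.461 -0.081  0.   ]
cup [0.7622 0.0799 0.0012] [0.762 0.08  0.   ]
drop [ 0.7592 -0.131   0.0422] [ 0.77  -0.142  0.   ]
mark [0.5264 0.3684 0.0143] [0.527 0.372 0.   ]
scr [0.7195 0.3186 0.0078] [0.721 0.32  0.   ]
A 483 0.09478640799942771 ((0.6021636128425598, 0.2200644165277481), 0.023450134322047234) [0.60163724 0.2199083 ]
B 513 0.09472202713563502 ((0.4625885486602783, 0.1658635288476944), 0.02325161173939705) [0.46196496 0.16530424]
red 909 0.03978095572592548 ((0.6501306891441345, 0.017847072333097458), (0.07576009631156921, 0.07521246373653412), 26.506935119628906)
blue 972 0.03960698082940581 ((0.46184393763542175, -0.07692737132310867), (0.07542584091424942, 0.07559405267238617), 67.74944305419922)
side0 cam at [-0.032  0.179  0.655] 477.448724574911
A [0.5997 0.2174 0.0919] [0.703 0.224 0.   ]
B [0.4598 0.165  0.0952] [0.543 0.163 0.   ]
red [0.6487 0.0147 0.0203] [0.67  0.009 0.   ]
blue [ 0.4622 -0.0809  0.0149] [ 0.474 -0.087  0.   ]
cup [0.7802 0.0743 0.0419] [0.836 0.067 0.   ]
drop [ 0.7569 -0.134   0.0365] [ 0.803 -0.152  0.   ]
mark [0.5223 0.369  0.011 ] [0.532 0.372 0.   ]
scr [0.7183 0.3154 0.006 ] [0.725 0.317 0.   ]
A 388 0.09270837666586448 ((0.6022937297821045, 0.22001473605632782), 0.02503872476518154) [0.60175586 0.22003286]
B 555 0.09282433162174251 ((0.4611175060272217, 0.1653737723827362), 0.023883188143372536) [0.46077716 0.16537705]
red 652 0.0380814126166372 ((0.6501325964927673, 0.01614660769701004), (0.07830028235912323, 0.0785023421049118), 26.351688385009766)
blue 999 0.03809464464557617 ((0.4615313410758972, -0.07832270860671997), (0.07499193400144577, 0.07787767797708511), 66.98214721679688)
```

Run:
```python
from h import *
a=cv2.imread('pics/top0.png')
cr=cv2.resize(a[120:360,220:500],None,fx=2.8,fy=2.5,interpolation=cv2.INTER_CUBIC);cv2.imwrite('pics/topc.png',cr[:600,:790])
```

```text
(no output)
```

View pics/topc.png

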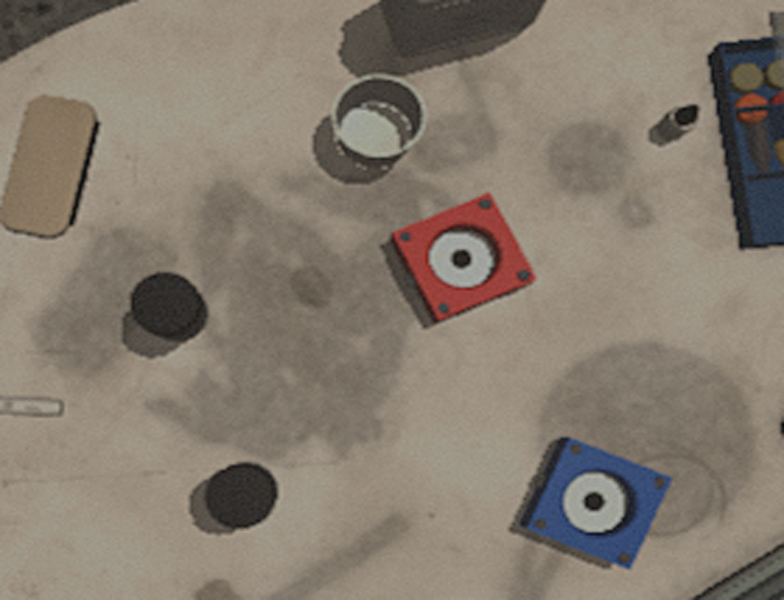

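Both cameras agree within about 1.5 mm, and the heights and sizes check out:

| Item | x (m) | y (m) |
|---|---|---|
| Canister A | 0.602 | 0.220 |
| Canister B | 0.462 | 0.1655 |
| Red nest | 0.650 | 0.017 |
| Blue nest | 0.4617 | -0.0775 |

I'll go above A first.

play_rows:
  series:
    - [[-1,0.035,-0.028,0,0],[-1,0.074,-0.06,0,0],[-1,0.113,-0.091,0,0],[-1,0.152,-0.122,0,0],[-1,0.191,-0.153,0,0],[-1,0.23,-0.185,0,0],[-1,0.269,-0.216,0,0],[-1,0.3,-0.242,0,0]]
  force: 40

```text
t: 0.95
tool_pos: [0.457, 0.3354, 0.2324]
orientation: [0.412, 3.114, -0.001]
force: [-0.4, 0.2, 0.3]
opening: 0.0929
```

play_rows:
  series:
    - [[-1,0.035,-0.028,0,0],[-1,0.07,-0.056,0,0],[-1,0.105,-0.085,0,0],[-1,0.135,-0.109,0,0],[-1,0.147,-0.118,0,0],[-1,0.147,-0.118,0,0],[-1,0.147,-0.118,0,0]]

```text
t: 1.65
tool_pos: [0.6015, 0.2203, 0.2322]
orientation: [-0.41, -3.114, -0.0]
force: [-1.0, 0.6, 0.4]
opening: 0.0927
```

Run:
```python
from h import *
s=sensors.read_state(); print(s['t'],s['tool_pos'],s['force'],s['q']);R=cv2.Rodrigues(s['orientation'])[0];print(R.round(4))
c=shot('wrist','w1');P=cloud(c);ok=c['range_z']>0
m=ok&(np.hypot(P[...,0]-.602,P[...,1]-.22)<.04)&(P[...,2]>.085)&(P[...,2]<.105)
q=P[m];print(m.sum(),q[:,2].mean(),cv2.minEnclosingCircle(q[:,:2].astype(np.float32)))
```

```text
1.65 [0.60150548 0.22025642 0.23220932] [-1.03002484  0.58756939  0.36224784] [ 2.70628805e-01  2.40628977e-01  1.36511692e+00  6.46469125e-04
  1.53688089e+00 -1.03840076e+00]
[[-9.659e-01  2.588e-01 -1.200e-03]
 [ 2.588e-01  9.659e-01  3.000e-04]
 [ 1.200e-03  0.000e+00 -1.000e+00]]
2818 0.09358164199319831 ((0.602834165096283, 0.2196720391511917), 0.02374970354139805)
```

View pics/w1.png

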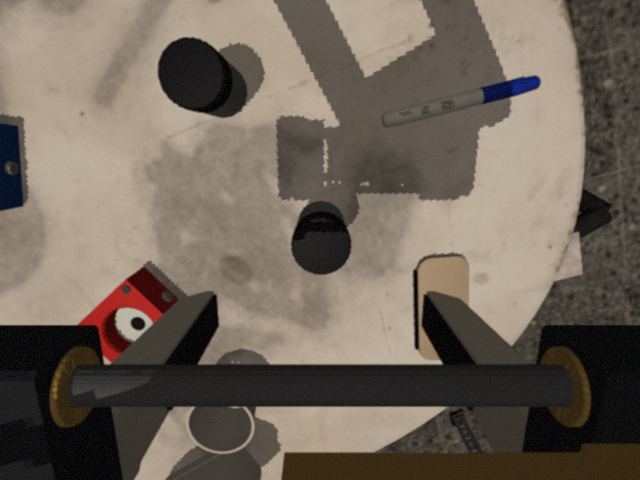

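Canister A sits at about (321,238) in the wrist view, centred between the fingers and clear of the scraper. I'll descend and grip it.

play_rows:
  series:
    - [[-1,0.0007,-0.0005,-0.035,0],[-1,0.0007,-0.0005,-0.075,0],[-1,0.0007,-0.0005,-0.11,0],[-1,0.0007,-0.0005,-0.135,0],[-1,0.0007,-0.0005,-0.147,0],[-1,0.0007,-0.0005,-0.152,0],[-1,0.0007,-0.0005,-0.152,0],[-1,0.0007,-0.0005,-0.152,0]]

```text
t: 2.5
tool_pos: [0.604, 0.2197, 0.0827]
orientation: [0.409, 3.112, 0.002]
force: [0.5, -0.5, -0.6]
opening: 0.0934
```

play_rows:
  series:
    - [[1,0,0,0,0],[1,0,0,0,0],[1,0,0,0,0],[1,0,0,0,0],[1,0,0,0,0],[1,0,0,0,0],[1,0,0,0,0],[1,0,0,0,0]]

```text
t: 3.3
tool_pos: [0.6029, 0.219, 0.0806]
orientation: [-0.41, -3.115, 0.0]
force: [-0.1, 0.3, -0.7]
opening: 0.0454
```

Run:
```python
from h import *
s=sensors.read_state(); print(s['t'],s['tool_pos'],s['force'],s['wrist_torque'],s['opening'])
```

```text
3.3 [0.60293585 0.21903778 0.08056118] [-0.05702771  0.34123121 -0.72187671] [-0.04626379  0.01604391 -0.00756699] 0.04537678627724403
```

play_rows:
  series:
    - [[1,0,0,0.005,0],[1,0,0,0.012,0],[1,0,0,0.018,0],[1,0,0,0.02,0],[1,0,0,0.02,0],[1,0,0,0.02,0],[1,0,0,0.02,0],[1,0,0,0.02,0]]

```text
t: 4.1
tool_pos: [0.6027, 0.219, 0.1002]
orientation: [-0.41, -3.114, 0.0]
force: [-0.6, 1.1, -1.2]
opening: 0.0453
```

play_rows:
  series:
    - [[1,0,0,0,0],[1,0,0,0,0],[1,0,0,0,0],[1,0,0,0,0],[1,0,0,0,0],[1,0,0,0,0],[1,0,0,0,0],[1,0,0,0,0]]

```text
t: 4.9
tool_pos: [0.603, 0.2191, 0.1006]
orientation: [-0.41, -3.115, 0.0]
force: [0.2, -0.3, -0.8]
opening: 0.0453
```

Run:
```python
from h import *
s=sensors.read_state(); print(s['t'],s['tool_pos'],s['force'],s['wrist_torque'],s['opening'])
shot('side','s1')
s=sensors.read_state(); print(s['force'])
```

```text
4.9 [0.60296511 0.21905028 0.10063148] [ 0.2127552  -0.25449662 -0.76418146] [-0.05155025  0.00183114 -0.03483684] 0.045285762986759445
[-0.35330511 -0.79842336 -1.90012232]
```

play_rows:
  series:
    - [[1,0,0,0,0],[1,0,0,0,0],[1,0,0,0,0]]

```text
t: 5.25
tool_pos: [0.603, 0.2191, 0.1006]
orientation: [-0.41, -3.115, -0.0]
force: [-0.1, -0.2, -1.3]
opening: 0.0456
```

View pics/s1.png

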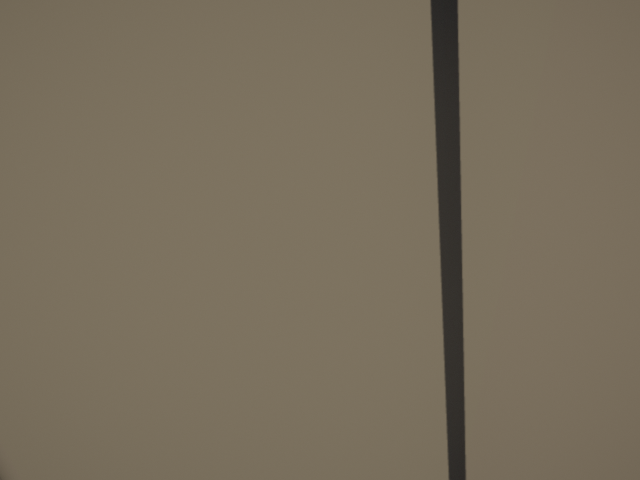

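The hold reads about -1.3 N, and a loaded canister would read -4 N or lower. So A is the empty one and B holds the weight. The side view is blocked by the arm. I'll set A back down and fetch B for the red nest first, in the order named.

play_rows:
  series:
    - [[1,0,0,-0.008,0],[1,0,0,-0.015,0],[1,0,0,-0.0185,0],[1,0,0,-0.02,0],[1,0,0,-0.02,0],[1,0,0,-0.02,0],[-1,0,0,-0.02,0],[-1,0,0,-0.02,0]]

```text
t: 6.05
tool_pos: [0.6031, 0.2191, 0.0808]
orientation: [0.41, 3.114, 0.0]
force: [-0.0, 0.8, -0.3]
opening: 0.0569
```

play_rows:
  series:
    - [[-1,0,0,0,0],[-1,0,0,0,0],[-1,0,0,0,0],[-1,0,0,0.02,0],[-1,0,0,0.06,0],[-1,0,0,0.1,0],[-1,0,0,0.12,0],[-1,0,0,0.12,0]]

```text
t: 6.85
tool_pos: [0.6054, 0.2197, 0.2058]
orientation: [0.409, 3.107, 0.005]
force: [1.3, 0.2, 0.4]
opening: 0.0928
```

play_rows:
  series:
    - [[-1,-0.03,-0.012,0,0],[-1,-0.07,-0.027,0,0],[-1,-0.11,-0.042,0,0],[-1,-0.135,-0.051,0,0],[-1,-0.1415,-0.0532,0,0],[-1,-0.1415,-0.0532,0,0],[-1,-0.1415,-0.0532,0,0],[-1,-0.1415,-0.0532,0,0]]

```text
t: 7.65
tool_pos: [0.4623, 0.1661, 0.2004]
orientation: [-0.41, -3.115, -0.0]
force: [0.3, -0.0, -0.1]
opening: 0.093
```

```bash
cat >> h.py <<'E'
def circ(c,x,y,z0=.085,z1=.105,r=.04):
    P=cloud(c);m=(c['range_z']>0)&(np.hypot(P[...,0]-x,P[...,1]-y)<r)&(P[...,2]>z0)&(P[...,2]<z1)
    q=P[m];return m.sum(),q[:,2].mean(),cv2.minEnclosingCircle(q[:,:2].astype(np.float32)),q[:,:2].mean(0)
E
python3 - <<'E'
from h import *
s=sensors.read_state(); print(s['t'],s['tool_pos'],s['force'],s['opening'])
c=shot('wrist','w2');print(circ(c,.462,.166)); print(circ(c,.603,.219))
E
```

```text
7.65 [0.46232966 0.16611371 0.20043702] [ 0.3030963  -0.02687371 -0.07145027] 0.09299985499089664
(np.int64(3490), np.float64(0.09355974131304803), ((0.46237608790397644, 0.1655833125114441), 0.023604441434144974), array([0.46098943, 0.16603959]))
(np.int64(1349), np.float64(0.09361727846649569), ((0.6032408475875854, 0.21855983138084412), 0.022982168942689896), array([0.60955657, 0.21660739]))
```

View pics/w2.png

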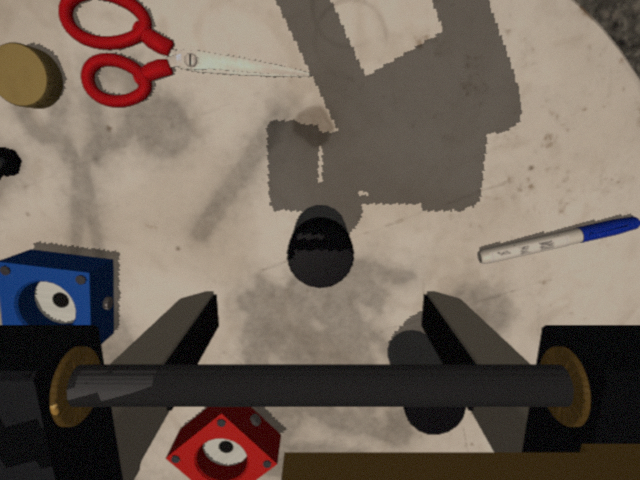

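B is at about (320,248), centred under the jaws, and A is standing upright. I'll descend and grip B, then lift slightly to confirm the weight.

play_rows:
  series:
    - [[-1,0,-0.0005,-0.03,0],[-1,0,-0.0005,-0.065,0],[-1,0,-0.0005,-0.095,0],[-1,0,-0.0005,-0.113,0],[-1,0,-0.0005,-0.12,0],[-1,0,-0.0005,-0.12,0],[-1,0,-0.0005,-0.12,0],[-1,0,-0.0005,-0.12,0]]
  force: 50

```text
t: 8.5
tool_pos: [0.4627, 0.1657, 0.0822]
orientation: [0.41, 3.112, 0.001]
force: [0.2, 0.7, -0.7]
opening: 0.0928
```

play_rows:
  series:
    - [[1,0,0,0,0],[1,0,0,0,0],[1,0,0,0,0],[1,0,0,0,0],[1,0,0,0,0],[1,0,0,0,0],[1,0,0,0,0],[1,0,0,0,0]]

```text
t: 9.3
tool_pos: [0.4615, 0.1654, 0.0806]
orientation: [0.41, 3.115, 0.0]
force: [1.0, 1.0, -0.3]
opening: 0.0458
```

play_rows:
  series:
    - [[1,0,0,0.005,0],[1,0,0,0.012,0],[1,0,0,0.018,0],[1,0,0,0.02,0],[1,0,0,0.02,0],[1,0,0,0.02,0],[1,0,0,0.02,0],[1,0,0,0.02,0]]

```text
t: 10.1
tool_pos: [0.4613, 0.1653, 0.1003]
orientation: [-0.41, -3.114, 0.0]
force: [-0.7, -0.7, -4.0]
opening: 0.0451
```

play_rows:
  series:
    - [[1,0,0,0,0],[1,0,0,0,0],[1,0,0,0,0],[1,0,0,0,0],[1,0,0,0,0],[1,0,0,0,0]]

```text
t: 10.7
tool_pos: [0.4615, 0.1654, 0.1007]
orientation: [0.41, 3.115, -0.0]
force: [-0.1, 1.3, -4.5]
opening: 0.0455
```

Run:
```python
from h import *
s=sensors.read_state(); print(s['t'],s['tool_pos'],s['force'],s['wrist_torque'],s['opening'])
```

```text
10.7 [0.46149035 0.1653593  0.10067047] [-0.13937196  1.30583425 -4.5219454 ] [-0.02162698  0.02475918 -0.0393008 ] 0.04548565510609928
```

B reads about -4.3 N, which is about 0.43 kg, so it is the loaded one. I'll raise it and move to a spot where the wrist camera sees the red nest past the held canister.

play_rows:
  series:
    - [[1,0,0,0.02,0],[1,0,0,0.05,0],[1,0.02,-0.004,0.08,0],[1,0.05,-0.009,0.097,0],[1,0.085,-0.016,0.1,0],[1,0.12,-0.022,0.1,0],[1,0.155,-0.029,0.1,0],[1,0.19,-0.036,0.1,0]]

```text
t: 11.5
tool_pos: [0.6528, 0.129, 0.2003]
orientation: [-0.41, -3.114, 0.0]
force: [0.3, 0.1, -3.8]
opening: 0.0454
```

play_rows:
  series:
    - [[1,0.025,-0.005,0,0],[1,0.042,-0.008,0,0],[1,0.05,-0.009,0,0],[1,0.05,-0.009,0,0],[1,0.05,-0.009,0,0],[1,0.05,-0.009,0,0],[1,0.05,-0.009,0,0]]

```text
t: 12.2
tool_pos: [0.7009, 0.1208, 0.201]
orientation: [0.409, 3.115, 0.0]
force: [0.2, 0.7, -4.3]
opening: 0.0452
```

Run:
```python
from h import *
s=sensors.read_state(); print(s['t'],s['tool_pos'],s['force'],s['opening'])
c=shot('wrist','w3');P=cloud(c);col=c['color'].astype(int);r,g,b=[col[...,i] for i in range(3)]
m=(c['range_z']>0)&(r>2*b)&(r>2*g)&(np.hypot(P[...,0]-.65,P[...,1]-.017)<.07)&(P[...,2]>.034)&(P[...,2]<.046)
print(m.sum(),P[m][:,2].mean(),cv2.minAreaRect(P[m][:,:2].astype(np.float32)))
# plate
m2=(c['range_z']>0)&(np.hypot(P[...,0]-.65,P[...,1]-.017)<.02);print(np.percentile(P[m2][:,2],[5,25,50,75,95]))
K=c['intrinsics'];
```

```text
12.2 [0.70090398 0.12078223 0.20102829] [ 0.23025054  0.6809859  -4.2783974 ] 0.04517123976451164
5829 0.03885815812107763 ((0.649876058101654, 0.017287634313106537), (0.07550962269306183, 0.07619456201791763), 26.35655403137207)
[0.01890649 0.01962979 0.02013278 0.02060831 0.02131422]
```

View pics/w3.png

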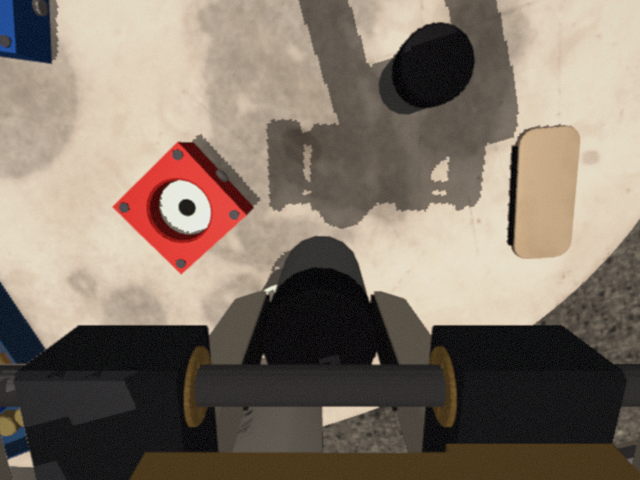

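Run:
```python
from h import *
c=load('w3');P=cloud(c);x,y=.701,.1208
m=(c['range_z']>0)&(np.hypot(P[...,0]-x,P[...,1]-y)<.035)&(P[...,2]>.19)
print(m.sum(),np.percentile(P[m][:,2],[2,25,50,75,98]))
vv,uu=np.nonzero(m);print(uu.min(),uu.max(),vv.min(),vv.max())
R=np.array([[-.9659,.2588],[.2588,.9659]]) # cols: tool x,y
t=m&(P[...,2]>.211)&(P[...,2]<.219); q=(P[t][:,:2]-[x,y])@R
print(t.sum(),q.min(0),q.max(0),cv2.minEnclosingCircle(q.astype(np.float32)))
# side surface: canister body below tips
t=(c['range_z']>0)&(np.hypot(P[...,0]-x,P[...,1]-y)<.035)&(P[...,2]>.125)&(P[...,2]<.18)
q=(P[t]-[x,y,0]);qq=q[:,:2]@R
for z in np.arange(.125,.18,.01):
    s=(q[:,2]>z)&(q[:,2]<z+.01); a=qq[s]
    if len(a)>20:
        A=np.c_[2*a,]; 
        # fit centre with fixed r=.023
        from scipy.optimize import least_squares
        f=least_squares(lambda p:np.hypot(a[:,0]-p[0],a[:,1]-p[1])-.023,[0,0],loss='soft_l1',f_scale=.001);print(round(z,3),s.sum(),f.x.round(4),f.cost)
```

```text
36759 [0.19639594 0.21468655 0.28386211 0.29368597 0.30128894]
153 490 268 479
8374 [-0.00999762 -0.03357252] [0.02255499 0.03351533] ((0.009985456243157387, 5.930662155151367e-06), 0.03360943868756294)
0.125 250 [-0.0013  0.    ] 4.361490865576921e-06
0.135 287 [-0.0013 -0.0001] 4.502964395278119e-06
0.145 332 [-0.0013 -0.0002] 5.531621693800831e-06
0.155 384 [-0.0013 -0.0002] 6.782320524536845e-06
0.165 448 [-0.0013 -0.0003] 7.693896406740542e-06
0.175 244 [-0.0013 -0.0004] 5.491590659990839e-06
```

The red nest is confirmed at (0.6499, 0.0173), with the raised plate's top at z≈0.021. The held canister sits about 1 mm off the TCP along x. I'll move over the nest.

play_rows:
  series:
    - [[1,-0.009,-0.018,0,0],[1,-0.023,-0.045,0,0],[1,-0.037,-0.073,0,0],[1,-0.047,-0.094,0,0],[1,-0.0522,-0.1033,0,0],[1,-0.0522,-0.1033,0,0],[1,-0.0522,-0.1033,-0.02,0],[1,-0.0522,-0.1033,-0.045,0]]

```text
t: 13.05
tool_pos: [0.6512, 0.0183, 0.1575]
orientation: [0.408, 3.11, 0.002]
force: [0.1, -0.4, -5.2]
opening: 0.0452
```

play_rows:
  series:
    - [[1,0,0,-0.015,0],[1,0,0,-0.022,0],[1,0,0,-0.025,0],[1,0,0,-0.025,0],[1,0,0,-0.025,0],[1,0,0,-0.025,0]]

```text
t: 13.65
tool_pos: [0.6501, 0.017, 0.132]
orientation: [0.41, 3.113, 0.0]
force: [-0.6, -0.3, -3.9]
opening: 0.0454
```

Run:
```python
from h import *
s=sensors.read_state(); print(s['t'],s['tool_pos'],s['force'],s['wrist_torque'],s['opening'])
shot('top','t4');shot('wrist','w4');shot('side','s4')
a=cv2.imread('pics/s4.png');cv2.imwrite('pics/s4c.png',cv2.resize(a[150:350,280:500],None,fx=3,fy=3))
```

```text
13.65 [0.65008985 0.01704317 0.13198732] [-0.57703185 -0.3082504  -3.94685611] [-0.00353969 -0.01352802 -0.01841729] 0.04537708572924012
```

View pics/w4.png

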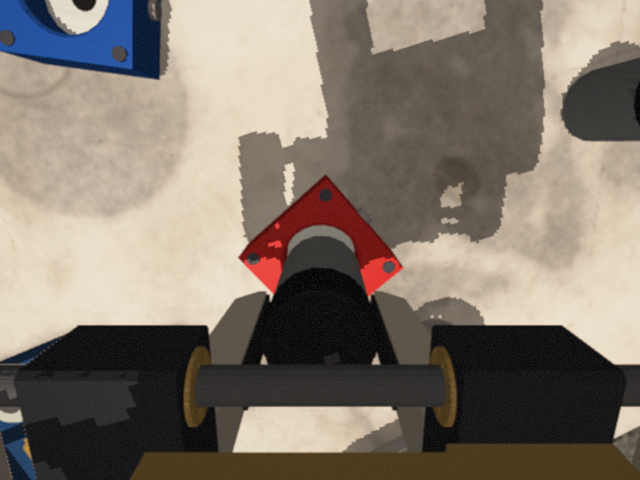

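View pics/s4c.png

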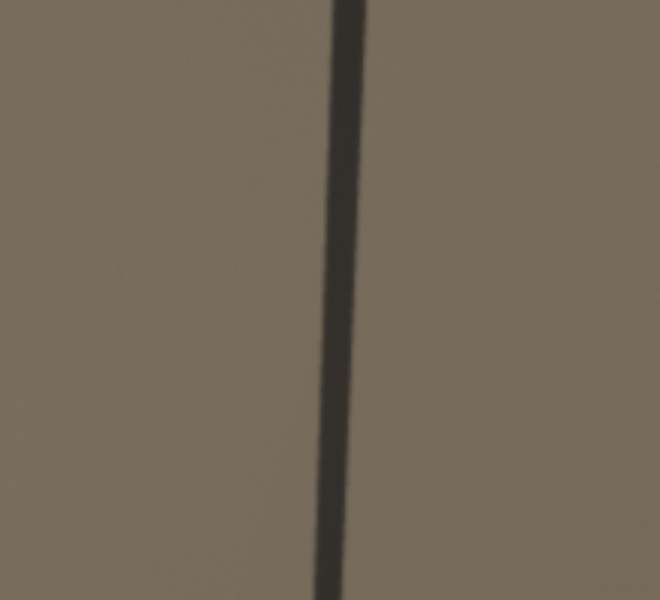

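The wrist view shows B held centrally over the red well, with the block's corners at about (325,178), (240,258) and (402,268). I'll measure the canister's axis here and compare it with the well.

```bash
cat >> h.py <<'E'
def held(c,tp,z0,z1):
    from scipy.optimize import least_squares
    P=cloud(c);x,y=tp[:2]
    t=(c['range_z']>0)&(np.hypot(P[...,0]-x,P[...,1]-y)<.03)&(P[...,2]>z0)&(P[...,2]<z1);a=P[t][:,:2]
    f=least_squares(lambda p:np.hypot(a[:,0]-p[0],a[:,1]-p[1])-.023,[x,y],loss='soft_l1',f_scale=.001);return len(a),f.x.round(4)
E
python3 - <<'E'
from h import *
s=sensors.read_state(); print(s['t'],s['tool_pos'],s['force'])
c=shot('wrist','w5');print(held(c,s['tool_pos'],.06,.08),held(c,s['tool_pos'],.08,.105))
P=cloud(c);col=c['color'].astype(int);r,g,b=[col[...,i] for i in range(3)]
m=(c['range_z']>0)&(r>1.8*b)&(r>1.8*g)&(np.hypot(P[...,0]-.65,P[...,1]-.017)<.07)&(P[...,2]>.034)&(P[...,2]<.046)
q=P[m][:,:2];box=cv2.boxPoints(((.65,.0173),(.076,.076),26.4));print(box.round(4))
print(q[q[:,0].argmin()],q[q[:,1].argmin()],q[q[:,1].argmax()])
E
```

```text
13.8 [0.64965511 0.01700485 0.13137174] [ 0.61870685 -0.42101752 -4.4214715 ]
(578, array([0.651 , 0.0167])) (1002, array([0.6509, 0.0165]))
[[ 5.991e-01  3.440e-02]
 [ 6.329e-01 -3.360e-02]
 [ 7.009e-01  2.000e-04]
 [ 6.671e-01  6.820e-02]]
[0.59993891 0.03389251] [ 0.63315113 -0.03271861] [0.66768771 0.06715919]
```

play_rows:
  series:
    - [[1,-0.0008,0.0005,0,0],[1,-0.0008,0.0005,-0.004,0],[1,-0.0008,0.0005,-0.008,0],[1,-0.0008,0.0005,-0.012,0],[1,-0.0008,0.0005,-0.016,0],[1,-0.0008,0.0005,-0.018,0],[1,-0.0008,0.0005,-0.018,0]]

```text
t: 14.55
tool_pos: [0.6482, 0.0176, 0.112]
orientation: [-0.41, -3.114, 0.0]
force: [0.3, 0.1, -4.0]
opening: 0.0452
```

Run:
```python
from h import *
s=sensors.read_state(); print(s['t'],s['tool_pos'],s['force'],s['wrist_torque'])
c=shot('wrist','w6');print(held(c,s['tool_pos'],.06,.08))
```

```text
14.55 [0.64823368 0.01755542 0.11203906] [ 0.33422337  0.08497899 -3.97355426] [-0.05480737 -0.03631026  0.02483808]
(754, array([0.6494, 0.0171]))
```

B's foot is 8 mm into the well with no side or extra vertical force. I'll carry on down to the plate.

play_rows:
  series:
    - [[1,0.0003,0,-0.003,0],[1,0.0003,0,-0.006,0],[1,0.0003,0,-0.009,0],[1,0.0003,0,-0.01,0],[1,0.0003,0,-0.011,0],[1,0.0003,0,-0.012,0]]

```text
t: 15.2
tool_pos: [0.649, 0.0175, 0.1015]
orientation: [0.41, 3.114, -0.0]
force: [-3.6, -0.1, 4.4]
opening: 0.0449
```

Run:
```python
from h import *
s=sensors.read_state(); print(s['t'],s['tool_pos'],s['force'],s['wrist_torque'])
```

```text
15.2 [0.64896604 0.01751035 0.10147675] [-3.58945024 -0.13295705  4.38589294] [-0.07317304  0.78952956 -0.04169574]
```

The plate is sliding with about 9 N of push. There is some -x side load, so I'll shift slightly in -x and continue down.

play_rows:
  series:
    - [[1,-0.0005,0,0,0],[1,-0.0005,0,-0.001,0],[1,-0.0005,0,-0.002,0],[1,-0.0005,0,-0.003,0],[1,-0.0005,0,-0.004,0],[1,-0.0005,0,-0.005,0]]

```text
t: 15.8
tool_pos: [0.6486, 0.0176, 0.0958]
orientation: [0.41, 3.114, 0.0]
force: [-0.4, 0.9, 2.8]
opening: 0.0455
```

Run:
```python
from h import *
s=sensors.read_state(); print(s['t'],s['tool_pos'],s['force'],s['wrist_torque'])
```

```text
15.8 [0.64857922 0.01758847 0.09576814] [-0.37004683  0.88967127  2.78220453] [-0.04659671  0.23826592  0.01186576]
```

play_rows:
  series:
    - [[1,0,0,-0.0008,0],[1,0,0,-0.0016,0],[1,0,0,-0.0024,0],[1,0,0,-0.003,0],[1,0,0,-0.003,0]]

```text
t: 16.3
tool_pos: [0.6484, 0.0176, 0.0926]
orientation: [0.41, 3.114, 0.0]
force: [0.0, 0.6, 1.5]
opening: 0.0454
```

play_rows:
  series:
    - [[1,0,0,-0.0004,0],[1,0,0,-0.0008,0],[1,0,0,-0.0008,0]]

```text
t: 16.6
tool_pos: [0.6484, 0.0176, 0.0918]
orientation: [0.41, 3.114, 0.0]
force: [0.2, 0.4, 2.5]
opening: 0.0453
```

Run:
```python
from h import *
s=sensors.read_state(); print(s['t'],s['tool_pos'],s['force'],s['wrist_torque'])
```

```text
16.6 [0.64837645 0.01758826 0.09184478] [0.23982954 0.36502224 2.51528825] [ 0.1093744  -0.097298    0.00216576]
```

play_rows:
  series:
    - [[1,0,0,-0.0004,0],[1,0,0,-0.0008,0],[1,0,0,-0.0008,0]]

```text
t: 16.9
tool_pos: [0.6483, 0.0176, 0.091]
orientation: [0.41, 3.115, 0.0]
force: [0.8, 2.0, 2.0]
opening: 0.0452
```

play_rows:
  series:
    - [[1,0,0,-0.0004,0],[1,0,0,-0.0008,0],[1,0,0,-0.0008,0]]

```text
t: 17.2
tool_pos: [0.6483, 0.0176, 0.0902]
orientation: [0.41, 3.115, 0.0]
force: [0.1, 0.8, 1.2]
opening: 0.0451
```

play_rows:
  series:
    - [[1,0,0,-0.0004,0],[1,0,0,-0.0008,0],[1,0,0,-0.0008,0]]

```text
t: 17.5
tool_pos: [0.6483, 0.0176, 0.0894]
orientation: [-0.41, -3.115, -0.0]
force: [0.8, 2.1, 1.9]
opening: 0.0457
```

play_rows:
  series:
    - [[1,0,0,-0.0004,0],[1,0,0,-0.0008,0],[1,0,0,-0.0008,0]]

```text
t: 17.8
tool_pos: [0.6483, 0.0176, 0.0886]
orientation: [0.41, 3.115, 0.0]
force: [1.0, 2.5, 1.6]
opening: 0.0453
```

play_rows:
  series:
    - [[1,0,0.0004,-0.0004,0],[1,0,0.0004,-0.0008,0],[1,0,0.0004,-0.0008,0]]

```text
t: 18.1
tool_pos: [0.6483, 0.0177, 0.0878]
orientation: [0.41, 3.115, -0.001]
force: [0.6, -0.6, 3.2]
opening: 0.0455
```

play_rows:
  series:
    - [[1,0,0,-0.0004,0],[1,0,0,-0.0008,0],[1,0,0,-0.0008,0]]

```text
t: 18.4
tool_pos: [0.6485, 0.0177, 0.0877]
orientation: [0.41, 3.114, -0.001]
force: [-0.2, -0.9, 6.1]
opening: 0.0454
```

TCP z has stopped at 0.0877 while the force rises, which is the hard stop. I'll build the press up to about 15 N.

play_rows:
  series:
    - [[1,0,0,-0.0003,0],[1,0,0,-0.0006,0],[1,0,0,-0.0006,0]]

```text
t: 18.7
tool_pos: [0.6486, 0.0176, 0.0876]
orientation: [0.41, 3.114, -0.001]
force: [-1.8, -0.9, 9.3]
opening: 0.0453
```

Run:
```python
from h import *
s=sensors.read_state(); print(s['t'],s['tool_pos'],s['force'],s['wrist_torque'])
```

```text
18.7 [0.64862401 0.01762698 0.08763801] [-1.82393307 -0.88727502  9.29378278] [-0.33993773  0.45851122  0.06215075]
```

play_rows:
  series:
    - [[1,0,0,-0.0003,0],[1,0,0,-0.0006,0],[1,0,0,-0.0007,0],[1,0,0,-0.0007,0]]

```text
t: 19.1
tool_pos: [0.6488, 0.0176, 0.0876]
orientation: [0.41, 3.113, -0.001]
force: [-2.5, -1.0, 12.6]
opening: 0.0456
```

Run:
```python
from h import *
s=sensors.read_state(); print(s['t'],s['tool_pos'],s['force'],s['wrist_torque'])
```

```text
19.1 [0.64882156 0.01760114 0.08762313] [-2.46223787 -0.99022644 12.62688841] [-0.41056949  0.79275041  0.00740608]
```

Net press is about 17 N with z steady at 0.0876, so B is on the hard stop. I'll ease off, release and rise.

play_rows:
  series:
    - [[1,0,0,0,0],[1,0,0,0,0],[1,0,0,0.0007,0],[1,0,0,0.0014,0],[1,0,0,0.0014,0],[-1,0,0,0.0014,0],[-1,0,0,0.0014,0],[-1,0,0,0.0014,0]]

```text
t: 19.9
tool_pos: [0.6476, 0.0181, 0.0862]
orientation: [-0.41, -3.113, 0.0]
force: [-0.5, -1.1, 0.6]
opening: 0.0648
```

play_rows:
  series:
    - [[-1,0,0,0,0],[-1,0,0,0,0],[-1,0,0,0.02,0],[-1,0,0,0.06,0],[-1,0,0,0.1,0],[-1,0,0,0.12,0],[-1,0,0,0.12,0]]

```text
t: 20.6
tool_pos: [0.6507, 0.0179, 0.2123]
orientation: [0.409, 3.107, 0.001]
force: [0.5, -0.8, 0.4]
opening: 0.0935
```

Run:
```python
from h import *
s=sensors.read_state(); print(s['t'],s['tool_pos'],s['force'],s['opening'])
c=shot('wrist','w7');print(circ(c,.6499,.0173,.08,.115));print(circ(c,.603,.2187))
```

```text
20.6 [0.65069541 0.01788896 0.21225104] [ 0.49020377 -0.76438891  0.4289587 ] 0.09351995883758017
(np.int64(3563), np.float64(0.1000401956809653), ((0.648898184299469, 0.017708059400320053), 0.023579541593790054), array([0.64668339, 0.01839399]))
(np.int64(4683), np.float64(0.09298992141176915), ((0.6029113531112671, 0.21882222592830658), 0.024091724306344986), array([0.60218475, 0.21693163]))
```

View pics/w7.png

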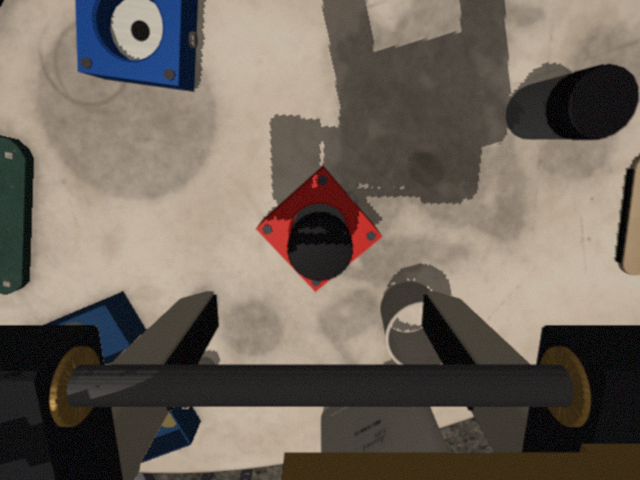

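B stands upright in the red nest, with its cap at about (320,242) and cap top at z≈0.1015. A is unmoved at (0.603, 0.219), so I'll fetch it.

play_rows:
  series:
    - [[-1,-0.006,0.027,0,0],[-1,-0.015,0.067,0,0],[-1,-0.025,0.112,0,0],[-1,-0.034,0.152,0,0],[-1,-0.041,0.183,0,0],[-1,-0.045,0.2004,0,0],[-1,-0.045,0.2004,0,0],[-1,-0.045,0.2004,0,0]]

```text
t: 21.45
tool_pos: [0.6031, 0.2175, 0.2059]
orientation: [-0.409, -3.114, 0.002]
force: [-0.3, -0.3, 0.8]
opening: 0.093
```

play_rows:
  series:
    - [[-1,0,0,-0.03,0],[-1,0,0,-0.07,0],[-1,0,0,-0.1,0],[-1,0,0,-0.12,0],[-1,0,0,-0.127,0],[-1,0,0,-0.127,0],[-1,0,0,-0.127,0],[-1,0,0,-0.127,0]]

```text
t: 22.25
tool_pos: [0.6047, 0.2183, 0.0822]
orientation: [0.41, 3.112, 0.002]
force: [-0.2, 1.1, 0.2]
opening: 0.0926
```

play_rows:
  series:
    - [[1,0,0,0,0],[1,0,0,0,0],[1,0,0,0,0],[1,0,0,0,0],[1,0,0,0,0],[1,0,0,0,0],[1,0,0,0,0],[1,0,0,0,0]]

```text
t: 23.05
tool_pos: [0.6032, 0.2184, 0.0801]
orientation: [-0.41, -3.115, -0.0]
force: [0.3, -0.4, -0.5]
opening: 0.0454
```

Run:
```python
from h import *
s=sensors.read_state(); print(s['t'],s['tool_pos'],s['force'],s['opening'])
```

```text
23.05 [0.60323161 0.21838726 0.08008208] [ 0.31401962 -0.36057317 -0.46733943] 0.04537189242228032
```

play_rows:
  series:
    - [[1,0,0,0.015,0],[1,0,0,0.05,0],[1,0,0,0.09,0],[1,-0.009,-0.019,0.115,0],[1,-0.024,-0.051,0.12,0],[1,-0.041,-0.087,0.12,0],[1,-0.058,-0.123,0.12,0],[1,-0.075,-0.159,0.12,0]]

```text
t: 23.85
tool_pos: [0.5276, 0.0582, 0.2014]
orientation: [0.409, 3.113, 0.0]
force: [0.8, -0.1, -1.7]
opening: 0.0448
```

play_rows:
  series:
    - [[1,-0.011,-0.023,0,0],[1,-0.016,-0.034,0,0],[1,-0.016,-0.034,0,0],[1,-0.016,-0.034,0,0],[1,-0.016,-0.034,0,0],[1,-0.016,-0.034,0,0]]

```text
t: 24.45
tool_pos: [0.5126, 0.0263, 0.2001]
orientation: [-0.408, -3.115, -0.0]
force: [-0.6, 0.6, -0.5]
opening: 0.0456
```

Run:
```python
from h import *
s=sensors.read_state(); print(s['t'],s['tool_pos'],s['force'],s['opening'])
c=shot('wrist','w8');P=cloud(c);col=c['color'].astype(int);r,g,b=[col[...,i] for i in range(3)]
m=(c['range_z']>0)&(b>1.5*r)&(b>1.2*g)&(np.hypot(P[...,0]-.4617,P[...,1]+.0775)<.07)&(P[...,2]>.034)&(P[...,2]<.046)
print(m.sum(),P[m][:,2].mean(),cv2.minAreaRect(P[m][:,:2].astype(np.float32)))
m2=(c['range_z']>0)&(np.hypot(P[...,0]-.4617,P[...,1]+.0775)<.015);print(np.percentile(P[m2][:,2],[5,25,50,75,95]))
tp=s['tool_pos'];print(held(c,tp,.125,.15),held(c,tp,.15,.175))
print(circ(c,.649,.0177,.08,.115))
```

```text
24.45 [0.5125744  0.02634794 0.20006163] [-0.64407756  0.59339678 -0.51868305] 0.04564641652518006
5947 0.038828428143230634 ((0.46146857738494873, -0.07771489769220352), (0.07667295634746552, 0.0764009952545166), 67.64432525634766)
[0.01720528 0.01789661 0.01839276 0.01887426 0.01959143]
(672, array([0.5121, 0.0268])) (961, array([0.512 , 0.0265]))
(np.int64(2533), np.float64(0.10030376590797131), ((0.648379921913147, 0.01761745847761631), 0.023540157824754715), array([0.64694146, 0.01739148]))
```

View pics/w8.png

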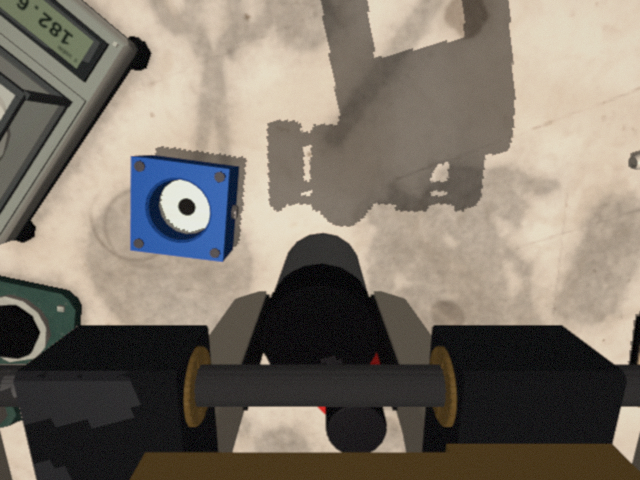

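The blue nest is at (0.4615, -0.0777), with its plate top at about 0.0195. Before descending I'll check how tall the scale is near the gripper body's footprint.

Run:
```python
from h import *
c=load('top0');P=cloud(c);q=P[c['range_z']>0]
d=q[:,:2]-[.4617,-.078];a=d@np.array([-.9659,.2588]);b=d@np.array([.2588,.9659])
m=(abs(a)<.055)&(abs(b)<.11);print(np.sort(q[m][:,2])[-5:])
m=(abs(a)<.09)&(abs(b)<.13);print(np.sort(q[m][:,2])[-5:])
```

```text
[0.08725456 0.0872622  0.08770714 0.0891699  0.09056449]
[0.08920178 0.08923724 0.09052355 0.09056449 0.09113745]
```

play_rows:
  series:
    - [[1,-0.009,-0.018,0,0],[1,-0.023,-0.047,0,0],[1,-0.036,-0.075,0,0],[1,-0.046,-0.095,0,0],[1,-0.0502,-0.1038,0,0],[1,-0.0502,-0.1038,0,0],[1,-0.0502,-0.1038,-0.02,0],[1,-0.0502,-0.1038,-0.045,0]]

```text
t: 25.3
tool_pos: [0.4639, -0.0777, 0.1561]
orientation: [0.409, 3.111, 0.0]
force: [0.2, 0.4, -1.4]
opening: 0.0454
```

play_rows:
  series:
    - [[1,0,0,-0.015,0],[1,0,0,-0.022,0],[1,0,0,-0.025,0],[1,0,0,-0.025,0],[1,0,0,-0.025,0],[1,0,0,-0.025,0],[1,0,0,-0.025,0]]

```text
t: 26.0
tool_pos: [0.4625, -0.0786, 0.1308]
orientation: [0.41, 3.114, -0.0]
force: [0.4, -0.1, -1.4]
opening: 0.0453
```

Run:
```python
from h import *
s=sensors.read_state(); print(s['t'],s['tool_pos'],s['force'])
c=shot('wrist','w9');print(held(c,s['tool_pos'],.06,.08),held(c,s['tool_pos'],.08,.105))
s=sensors.read_state(); print(s['t'],s['tool_pos'],s['force'])
```

```text
26.0 [ 0.46250203 -0.07855402  0.1308206 ] [ 0.38737651 -0.14072259 -1.40945093]
(558, array([ 0.4621, -0.0781])) (945, array([ 0.462 , -0.0784]))
26.05 [ 0.46240379 -0.0785624   0.13067912] [-0.27338717 -0.45473439 -0.75635612]
```

View pics/w9.png

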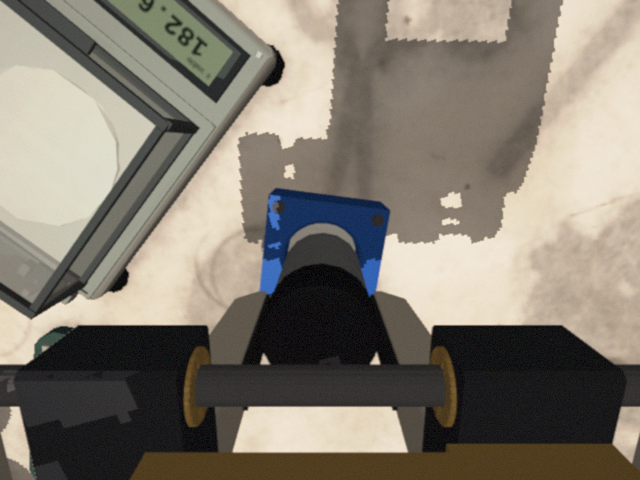

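The scale's top is at most 0.092 m high, so the gripper body clears it. A hangs over the blue well and needs about a 0.5 mm trim before descending.

play_rows:
  series:
    - [[1,-0.0003,0.0005,0,0],[1,-0.0003,0.0005,-0.004,0],[1,-0.0003,0.0005,-0.008,0],[1,-0.0003,0.0005,-0.012,0],[1,-0.0003,0.0005,-0.016,0],[1,-0.0003,0.0005,-0.018,0],[1,-0.0003,0.0005,-0.018,0]]

```text
t: 26.75
tool_pos: [0.4615, -0.0778, 0.1116]
orientation: [-0.41, -3.114, -0.0]
force: [0.3, 0.4, -0.8]
opening: 0.0453
```

Run:
```python
from h import *
s=sensors.read_state(); print(s['t'],s['tool_pos'],s['force'],s['wrist_torque'])
c=shot('wrist','w10');print(held(c,s['tool_pos'],.06,.08))
```

```text
26.75 [ 0.4614764  -0.0778426   0.11160584] [ 0.30093256  0.40790203 -0.79407341] [-0.02331111  0.00413768 -0.00044098]
(721, array([ 0.4609, -0.0777]))
```

A is in the well without touching. I'll go on to the plate and begin the push.

play_rows:
  series:
    - [[1,0.0002,0,-0.003,0],[1,0.0002,0,-0.006,0],[1,0.0002,0,-0.009,0],[1,0.0002,0,-0.011,0],[1,0.0002,0,-0.012,0],[1,0.0002,0,-0.013,0],[1,0.0002,0,-0.014,0]]

```text
t: 27.5
tool_pos: [0.4624, -0.078, 0.0989]
orientation: [0.41, 3.114, -0.0]
force: [-2.0, 1.5, 6.5]
opening: 0.0453
```

Run:
```python
from h import *
s=sensors.read_state(); print(s['t'],s['tool_pos'],s['force'],s['wrist_torque'])
```

```text
27.5 [ 0.46236975 -0.07801942  0.09888586] [-1.95181405  1.52607056  6.48099959] [ 0.09550201  0.68564406 -0.00217695]
```

play_rows:
  series:
    - [[1,-0.0004,0.0002,-0.0008,0],[1,-0.0004,0.0002,-0.0016,0],[1,-0.0004,0.0002,-0.0024,0],[1,-0.0004,0.0002,-0.0032,0],[1,-0.0004,0.0002,-0.004,0],[1,-0.0004,0.0002,-0.004,0]]

```text
t: 28.1
tool_pos: [0.4621, -0.0779, 0.0951]
orientation: [0.41, 3.114, -0.0]
force: [-1.4, 1.0, 5.4]
opening: 0.0456
```

play_rows:
  series:
    - [[1,0,0,-0.0005,0],[1,0,0,-0.001,0],[1,0,0,-0.0015,0],[1,0,0,-0.0015,0]]

```text
t: 28.5
tool_pos: [0.4622, -0.078, 0.0937]
orientation: [0.41, 3.113, -0.0]
force: [-1.7, 0.2, 5.2]
opening: 0.0455
```

play_rows:
  series:
    - [[1,-0.0004,0,-0.0004,0],[1,-0.0004,0,-0.0008,0],[1,-0.0004,0,-0.0008,0]]

```text
t: 28.8
tool_pos: [0.462, -0.0779, 0.093]
orientation: [0.41, 3.113, -0.0]
force: [-1.0, 0.5, 5.3]
opening: 0.0451
```

play_rows:
  series:
    - [[1,0,0,-0.0004,0],[1,0,0,-0.0008,0],[1,0,0,-0.0008,0]]

```text
t: 29.1
tool_pos: [0.462, -0.0779, 0.0922]
orientation: [0.41, 3.113, -0.0]
force: [-1.3, 1.0, 6.0]
opening: 0.0456
```

play_rows:
  series:
    - [[1,0,0,-0.0004,0],[1,0,0,-0.0008,0],[1,0,0,-0.0008,0]]

```text
t: 29.4
tool_pos: [0.462, -0.0779, 0.0914]
orientation: [0.41, 3.113, -0.0]
force: [-1.2, 0.4, 5.5]
opening: 0.0454
```

play_rows:
  series:
    - [[1,0,0,-0.0004,0],[1,0,0,-0.0008,0],[1,0,0,-0.0008,0]]

```text
t: 29.7
tool_pos: [0.462, -0.0779, 0.0906]
orientation: [0.41, 3.113, -0.0]
force: [-1.0, 0.4, 5.7]
opening: 0.0453
```

play_rows:
  series:
    - [[1,0,0,-0.0004,0],[1,0,0,-0.0008,0],[1,0,0,-0.0008,0]]

```text
t: 30.0
tool_pos: [0.462, -0.0779, 0.0898]
orientation: [0.41, 3.113, -0.0]
force: [-1.2, 1.2, 5.2]
opening: 0.0453
```

play_rows:
  series:
    - [[1,0,0,-0.0004,0],[1,0,0,-0.0008,0],[1,0,0,-0.0008,0]]

```text
t: 30.3
tool_pos: [0.462, -0.0779, 0.089]
orientation: [0.41, 3.113, -0.0]
force: [-1.4, 0.3, 5.1]
opening: 0.0453
```

play_rows:
  series:
    - [[1,0,0,-0.0004,0],[1,0,0,-0.0008,0],[1,0,0,-0.0008,0]]

```text
t: 30.6
tool_pos: [0.4623, -0.078, 0.0887]
orientation: [0.41, 3.113, -0.001]
force: [-2.9, 2.0, 9.6]
opening: 0.0457
```

The stop is met at z≈0.0887. I'll press up to about 15 N.

play_rows:
  series:
    - [[1,-0.0002,0,-0.0003,0],[1,-0.0002,0,-0.0006,0],[1,-0.0002,0,-0.0006,0]]

```text
t: 30.9
tool_pos: [0.4624, -0.078, 0.0887]
orientation: [0.41, 3.112, -0.001]
force: [-3.4, 1.5, 13.7]
opening: 0.0455
```

play_rows:
  series:
    - [[1,-0.0002,0,-0.0002,0],[1,-0.0002,0,-0.0003,0],[1,-0.0002,0,-0.0003,0],[1,-0.0002,0,-0.0003,0],[1,-0.0002,0,-0.0003,0]]

```text
t: 31.4
tool_pos: [0.4624, -0.078, 0.0886]
orientation: [0.409, 3.111, -0.0]
force: [-3.3, 1.2, 15.2]
opening: 0.0458
```

Run:
```python
from h import *
s=sensors.read_state(); print(s['t'],s['tool_pos'],s['force'],s['wrist_torque'])
```

```text
31.4 [ 0.46240158 -0.07802922  0.08864345] [-3.34423584  1.19972286 15.18358595] [ 0.33697134  0.87862938 -0.01428338]
```

Net press is about 16 N with z steady. I'll ease off, release and rise, then check.

play_rows:
  series:
    - [[1,0,0,0.0007,0],[1,0,0,0.0014,0],[1,0,0,0.0014,0],[-1,0,0,0.0014,0],[-1,0,0,0.0014,0],[-1,0,0,0.0014,0],[-1,0,0,0.0014,0],[-1,0,0,0.0014,0]]

```text
t: 32.2
tool_pos: [0.4606, -0.0777, 0.0873]
orientation: [-0.41, -3.114, -0.0]
force: [-0.2, 0.2, 0.5]
opening: 0.0809
```

play_rows:
  series:
    - [[-1,0,0,0,0],[-1,0,0,0.02,0],[-1,0,0,0.06,0],[-1,0,0,0.1,0],[-1,0,0,0.12,0],[-1,0,0,0.12,0],[-1,0,0,0.12,0]]

```text
t: 32.9
tool_pos: [0.4608, -0.0778, 0.2072]
orientation: [0.41, 3.114, -0.0]
force: [0.3, -0.6, -0.5]
opening: 0.0929
```

Run:
```python
from h import *
s=sensors.read_state(); print(s['t'],s['tool_pos'],s['force'],s['opening'])
c=shot('wrist','w11');print(circ(c,.462,-.078,.08,.115))
```

```text
32.9 [ 0.46083964 -0.07776157  0.20723052] [ 0.29907917 -0.56780751 -0.48652177] 0.09289397685707193
(np.int64(3741), np.float64(0.10173468778888216), ((0.4611014723777771, -0.07682041078805923), 0.023659376427531242), array([ 0.45875648, -0.07641184]))
```

play_rows:
  series:
    - [[-1,0,0.04,0.02,0],[-1,0,0.085,0.03,0],[-1,0,0.13,0.03,0],[-1,0,0.175,0.03,0],[-1,0,0.22,0.03,0],[-1,0,0.265,0.03,0],[-1,0,0.31,0.03,0],[-1,0,0.35,0.03,0]]

```text
t: 33.75
tool_pos: [0.4593, 0.274, 0.235]
orientation: [-0.409, -3.112, 0.003]
force: [-0.3, 0.5, -0.3]
opening: 0.0929
```

play_rows:
  series:
    - [[-1,-0.04,0.02,0,0],[-1,-0.08,0.04,0,0],[-1,-0.12,0.06,0,0],[-1,-0.15,0.08,0,0],[-1,-0.17,0.1,0,0],[-1,-0.17,0.1,0,0]]

```text
t: 34.35
tool_pos: [0.2877, 0.3733, 0.2353]
orientation: [-0.404, -3.113, 0.003]
force: [0.5, -0.8, -0.2]
opening: 0.0928
```

Run:
```python
from h import *
s=sensors.read_state(); print(s['t'],s['tool_pos'],s['force'])
for n in ['top','side']:
    c=shot(n,n+'9');print(n,circ(c,.649,.0175,.085,.115),circ(c,.462,-.078,.085,.115))
    a=load(n+'0');d=abs(a['color'].astype(int)-c['color']).sum(2)
a=np.hstack([cv2.imread('pics/top9.png')[80:380,150:550],cv2.imread('pics/side9.png')[140:440,130:530]]);cv2.imwrite('pics/f.png',a)
```

```text
34.35 [0.28770164 0.37330981 0.23534859] [ 0.53752812 -0.79952907 -0.19749979]
top (np.int64(517), np.float64(0.10128049144564327), ((0.6487980484962463, 0.017939427867531776), 0.023438142612576485), array([0.64781463, 0.01883164])) (np.int64(569), np.float64(0.1029081614951372), ((0.46084827184677124, -0.07703407108783722), 0.023607250303030014), array([ 0.46122584, -0.07522813]))
side (np.int64(0), np.float64(nan), ((0.0, 0.0), 0.0), array([nan, nan])) (np.int64(0), np.float64(nan), ((0.0, 0.0), 0.0), array([nan, nan]))h.py:19: RuntimeWarning: Mean of empty slice.
  q=P[m];return m.sum(),q[:,2].mean(),cv2.minEnclosingCircle(q[:,:2].astype(np.float32)),q[:,:2].mean(0)
  ret = ret.dtype.type(ret / rcount)
  ret = um.true_divide(
```

View pics/f.png

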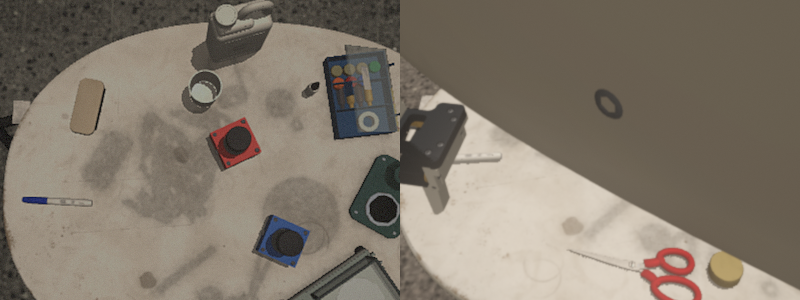

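The top view shows both canisters upright in their nests (red at about (237,139), blue at (289,241) in the crop). The bystanders are where they were. The side camera is blocked by the arm. Handing in.

Run:
```python
from h import *
print(robot.close_job())
```

```text
the job is handed in; nothing more can be done
None
```

Both canisters are in their nests and the job is handed in; the last reading was 34.35 s of the 72 s allowed.

- **Weighing:** I lifted the canister at (0.60, 0.22) by 2 cm and held it still for over a second. It read about -1.3 N, so it is the empty one. I set it back down and fetched the other, which read about -4.4 N, so it holds the weight.
- **Red nest, canister with the weight:** I pushed it down until z stopped changing while the force rose, then pressed with about 17 N net and let go.
- **Blue nest, empty canister:** I did this one second, the same way, with about 16 N net at a steady hard stop. I then moved the gripper away open.
- **Last checks:** The top camera shows both canisters upright, with cap tops at 0.101 m (red) and 0.103 m (blue). Those heights agree within 1 mm with the stop heights I felt. The bystanders look unmoved by eye in the top picture; I did not measure them again.
- **Not confirmed:** The arm blocked the side camera at every check after the start, so it gave no confirmation. Force readings carry about ±0.6 N of noise.

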